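# Bring out the board tray

### The job

In the low three-bay rack on the bench, push the empty tray that was left standing open fully home with a fingertip on its front. Then hook a fingertip behind the front lip of the tray with the circuit board in it and draw it out to its stop, so that the board is ready for testing. Do not pinch the lips or touch or lift the board or the fuse pack, leave the fuse pack's tray shut and the things around where they are, and finish clear of everything.

Things in the scene. Friction and masses are not known exactly. Their poses are not given: they have to be found in the camera images.
- rack: Dark steel base plate, 190 (x) by 310 (y) by 8, fixed to the bench. Origin: its underside; x points away from the robot. On it stand three equal bays 98 apart in y, contents in any order, each with a sliding open aluminium tray 174 long, 84 wide. Trays draw out along -x; rails 30 high. A wall shelf overhangs the bench from 600 ahead of the robot, underside 465 up.
- board_tray (a joint): Slide of the circuit board tray in metres: 0 is fully home against the back of its bay, 0.065 is out at its stop. Dry friction about 1.5 N and light damping; stays where it is left.
- empty_tray (a joint): Slide of the empty tray in metres: 0 is fully home against the back of its bay, 0.065 is out at its stop. Dry friction about 1.5 N and light damping; stays where it is left.
- fuse_tray (a joint): Slide of the fuse pack tray in metres: 0 is fully home against the back of its bay, 0.065 is out at its stop. Dry friction about 1.5 N and light damping; stays where it is left.
- board_lip_back (a point): Upright front lip of the circuit board tray, aluminium, 84 wide, 6 thick, top 46 above the bench. This point: on its rear (inner) surface, mid-width, top edge; travels with the tray. x is the closing direction, y along the lip, z up. Behind it (+x) is an open finger pocket 47 long, 79 wide, floor 31 below the lip's top, ending at a cross wall.
- board_lip_face (a point): Middle of the front of the lip on the circuit board tray, with a blank card holder on it. This point: on the outer (front) surface, mid-width, at the tray's underside, 12 above the bench and 34 below the lip's top; axes as for the lip's back.
- empty_lip_back (a point): Upright front lip of the empty tray, aluminium, 84 wide, 6 thick, top 46 above the bench. This point: on its rear (inner) surface, mid-width, top edge; travels with the tray. x is the closing direction, y along the lip, z up. Behind it (+x) is an open finger pocket 47 long, 79 wide, floor 31 below the lip's top, ending at a cross wall.
- empty_lip_face (a point): Middle of the front of the lip on the empty tray, with a blank card holder on it. This point: on the outer (front) surface, mid-width, at the tray's underside, 12 above the bench and 34 below the lip's top; axes as for the lip's back.
- board_floor (a point): Middle of the floor of the circuit board's compartment (112 by 79, walls 27 high), 15 above the bench; travels with the tray, axes as the rack's. It lies 106 along +x from the lip's rear surface.
- circuit_board: Green circuit board with parts on it, 70x100x16, lying loose lengthwise in the rear compartment of its tray. Origin: middle of its underside. Not to be touched.
- fuse_pack: Pale flat box of fuses, 50x85x20, lying loose in the rear compartment of the tray that stays shut. Origin: middle of its underside.
- multimeter: Bystander: handheld meter on its back, 145x70x41, loose on the bench left of the rack. Origin: middle of its underside.
- spool_blue: Bystander: small wire spool standing on end, 44x49x32, loose on the bench right of the rack. Origin: middle of its underside.
- clear_case: Bystander: flat clear case, 56x90x18, loose on the bench right of the rack. Origin: middle of its underside.
- phone: Bystander: black phone lying flat, 138x72x10, loose on the bench in front and to the right. Origin: middle of its underside.

How it is judged (in metres and radians):
On the way, in this order (a step that is already met when the one before it is completed fails the run):
1. the empty tray is pushed home (value of joint empty_tray below 0.005 m), for 0.2 s.
2. the circuit board's tray is drawn out (value of joint board_tray above 0.057 m), for 0.2 s.
At the end, for the whole second after the job is handed in: The circuit board's tray is out at its stop (at least 57 of 65 mm) and at rest with the board lying flat in it; the empty tray and the fuse pack's tray are home (within 6 mm) (value of joint board_tray above 0.057 m and value of joint each of empty_tray, fuse_tray below 0.006 m and velocity of joint board_tray between -0.01 and 0.01 m/s and linear speed of circuit_board below 0.02 m/s and x of circuit_board in the frame of board_floor between -0.012 and 0.012 m and y of circuit_board in the frame of board_floor between -0.01 and 0.01 m and z of circuit_board in the frame of board_floor below 0.006 m and angle between circuit_board's own z axis and vertical below 0.15 rad); the robot touches nothing.
It fails at once if the board tray's lip is pinched between the fingers (contact force between the fingers and board_tray_c7 above 2 N and contact force between the fingers and board_tray_c8 above 2 N).
It fails at once if the empty tray's lip is pinched between the fingers (contact force between the fingers and empty_tray_c7 above 2 N and contact force between the fingers and empty_tray_c8 above 2 N).
It fails at once if the circuit board is touched or lifted (contact force between any of the arm, the fingers and circuit_board above 0.5 N or z of circuit_board in the frame of board_floor above 0.012 m).
It fails at once if the fuse pack is touched, or its tray opened (contact force between any of the arm, the fingers and fuse_pack above 0.5 N or distance of fuse_pack from where it was at the start of the episode above 0.03 m or value of joint fuse_tray above 0.015 m).
It fails at once if a thing around the rack is moved (distance of any of multimeter, spool_blue, clear_case, phone from where it was at the start of the episode above 0.015 m).
It also fails if it takes over 37 s, if anything falls off the work surface, if the arm or the gripper's body presses on something with over 40 N, if the wrist force passes 120 N, or if a joint passes its speed limit or range.

### The arm

A 7-joint arm with a two-finger parallel gripper is mounted at the origin on a cart in front of the work surface, level with it; the furniture and walls round the work are solid. World frame = base frame: x ahead of the robot, y to its left, z up, the work surface at z = 0. Lengths are in m, angles in degrees, forces in N, time in s.
With the tool pointing down it reaches from about 0.4 to 0.925 m from the base axis. Payload 4.1 kg.
Tool frame: the origin (TCP) lies on the mounting face of the last link; the fingertips stand 173 mm ahead of it and the grasp point (between the pads) lies 155 mm ahead of it; z points along the fingers, y is the line along which they close (so a half turn about z gives the same grasp; the last joint's range is limited). The gripper opens to 85 mm and grips with 20 to 120 N. Pads are 22 mm wide; open, the fingers measure 114 mm over their backs; the gripper's body (76 mm by 85 mm) begins 54 mm behind the grasp point. The pads swing forward as they close: fully open they stand 13 mm farther back than shut.
Start: joints at [67.437, 22.827, 2.584, 88.041, -1.071, 69.15, -2.905], TCP at [0.189, -0.622, 0.405] pointing down, gripper open.
Joint ranges: [-161.44, 161.44], [-28.35, 127.94], [-78.24, 83.42], [0, 140.83], [-78.03, 258.03], [13.02, 114.36], [-168.23, 168.23]. Speed limits (degrees/s): [147.25, 147.25, 180, 180, 180, 180, 180].

### API

Orientations are given as [roll, pitch, yaw] about the fixed x, y, z axes, in that order (R = Rz(yaw) Ry(pitch) Rx(roll)).
In Python, from rig import r gives the robot as it stands.
- The arm moves only by the tool send_rows, never from a script. Its argument "increments" is a list that holds one entry, the list of rows, each a list of 7 numbers: the shift along the tool's x, y, z scaled (see below), then the turn, a rotation vector about the tool's x, y, z scaled (see below), then the opening, from 0 (shut) to 1 (fully open). A call has 1 to 8 rows; each row shifts and turns the commanded pose from where the row before left it, along the tool's axes as they then stand; what a row does not reach is not made up. The controller multiplies each number of a shift by 0.15 m and each number of a turn by 180 degrees. A row lasts 1/10 s, in which the tool goes at most 50 mm and 8.59 degrees, less where a joint would pass 70% of its speed; a pose out of reach is approached as far as the arm can. A call with a number of a shift or a turn outside -1 to 1 is refused whole. A call with a gripper value outside its range is refused whole. The fingers move at their own pace and stop on an object; the grip force is fixed at half the most. Time passes only in rows, so rows that do not move let the fingers close. It gives the time, the measured TCP pose, the force, the opening and the grip force at its end, in the units of the state.
- r.read_state(): the state, without advancing time (a new reading comes with each control period).
- r.camera(name): name is "side" or "top" or "wrist"; returns the picture (420x560x3 uint8, red, green, blue); there is no depth.
- r.camera_params(name): a dict with "camera_matrix" (3x3 intrinsics, pixels), "R" (3x3) and "t" (3): a world point X has camera coordinates R X + t; the wrist camera has in their place "hand_eye" (4x4, takes a point from camera to tool coordinates, whose origin is the TCP and whose axes are the flange's). Camera axes: x right, y down, z forward; pixel columns grow to the right and rows downward; lengths in m; the calibration is good to about 2 mm. A picture is of the moment at which its call begins: read the wrist's pose just before it. camera_params takes no time and is no camera call.
- r.hand_in(): hands the job in; it is judged then, once.
The state is a dict: "time_s": time; "q": joint angles; "joint_velocities": joint speeds; "tau": joint torques, N m; "tool_pos": TCP position; "ee_rot": TCP orientation; "contact_force": force on the tool from outside, world axes, zero at the start; "moment": the same for the moment, N m; "finger_gap": finger opening in m; "grip_force": force on a finger pad.
Only numpy, scipy, OpenCV 4.12 (cv2) and the standard library are available. Lean on these libraries where they do the work, as an engineer would, in place of code of your own. Each camera call takes 0.05 s, during which the arm holds its last target. There are 200 camera calls.

## Working session

There is one attempt and no reset: what is moved stays moved. The work goes in short steps, Python scripts to look and compute and a tool call to move; the robot and the scene stay as the last step left them, time stands still between calls to the robot, and variables do not carry over. Pictures are saved under pics/ and viewed, at most 10 in all, crops included, and the job is handed in when it is done.

Besides the shell and the picture viewer there is one more tool, called after "Emit:" in YAML: its name, and indented under it one key for each argument. send_rows: Moves the arm, as the interface text tells. Its arguments: {"type":"object","properties":{"increments":{"type":"array"}},"required":["increments"]}

```bash
ls; mkdir -p pics; python3 - <<'E'
from rig import r
import cv2,numpy as np
s=r.read_state();print({k:np.round(v,3) for k,v in s.items()})
for n in("top","side"):
    cv2.imwrite(f"pics/{n}0.png",r.camera(n)[:,:,::-1]);p=r.camera_params(n);print(n,p, -np.array(p["R"]).T@p["t"])
print(r.camera_params("wrist"))
E
```

```text
pics
{'time_s': np.float64(0.0), 'q': array([67.437, 22.872,  2.58 , 88.118, -1.071, 69.151, -2.905]), 'joint_velocities': array([-0.001, -0.037, -0.004,  0.013, -0.031, -0.019,  0.03 ]), 'tau': array([ 0.0000e+00, -4.7513e+01,  1.3650e+00, -2.5422e+01,  1.2000e-02,
        1.0000e-02, -0.0000e+00]), 'tool_pos': array([ 0.189, -0.622,  0.404]), 'ee_rot': array([-1.79884e+02,  8.00000e-03,  1.68980e+01]), 'contact_force': array([ 0.304, -0.237,  0.878]), 'moment': array([-0.026, -0.047, -0.011]), 'grip_force': np.float64(0.0), 'finger_gap': np.float64(0.086)}
top {'camera_matrix': array([[408.51420697,   0.        , 281.04041298],
       [  0.        , 408.51420697, 208.22864462],
       [  0.        ,   0.        ,   1.        ]]), 'R': array([[-0.01805981, -0.99977359,  0.01125231],
       [-0.98936035,  0.01624452, -0.14457599],
       [ 0.14436046, -0.01374361, -0.98942972]]), 't': array([0.07709947, 0.54685275, 1.03031171])} [0.39369055 0.08235885 1.09761526]
side {'camera_matrix': array([[415.5834744 ,   0.        , 273.9042299 ],
       [  0.        , 415.5834744 , 206.16903865],
       [  0.        ,   0.        ,   1.        ]]), 'R': array([[ 0.99900387,  0.04448087,  0.00356509],
       [ 0.03725936, -0.78750888, -0.61517599],
       [-0.02455602,  0.61469604, -0.78838175]]), 't': array([-0.53985834,  0.05700084,  1.11112124])} [ 0.56448148 -0.61409978  0.91297791]
{'camera_matrix': array([[296.75752664,   0.        , 279.48476146],
       [  0.        , 296.75752664, 216.20466951],
       [  0.        ,   0.        ,   1.        ]]), 'hand_eye': array([[-4.43887108e-04, -9.61512825e-01, -2.74759697e-01,
         7.00113959e-02],
       [ 9.99999835e-01, -3.26466538e-04, -4.73087112e-04,
        -3.75912603e-04],
       [ 3.65179478e-04, -2.74759861e-01,  9.61512811e-01,
         3.02900526e-02],
       [ 0.00000000e+00,  0.00000000e+00,  0.00000000e+00,
         1.00000000e+00]])}
```

View pics/top0.png

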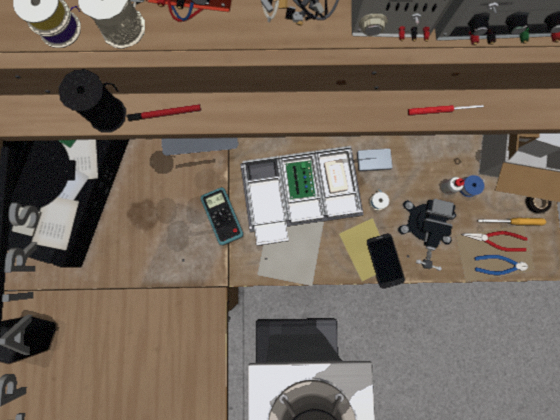

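View pics/side0.png

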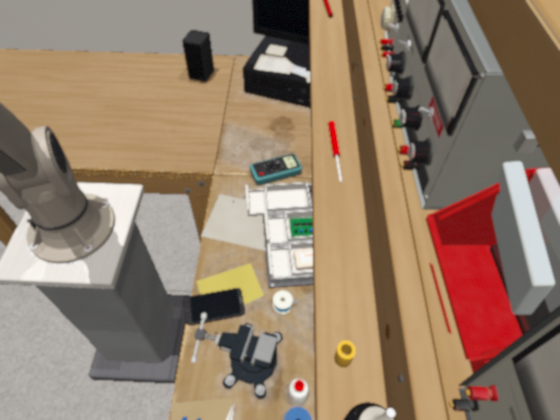

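The top view shows the empty tray standing open on the left (around 270,235), the board tray in the middle (302,178) and the fuse tray on the right (338,175). The rack is turned slightly. I'll zoom in on both views.

```bash
python3 - <<'E'
import cv2
a=cv2.imread("pics/top0.png")[140:250,235:375];cv2.imwrite("pics/topc.png",cv2.resize(a,None,fx=5,fy=5,interpolation=cv2.INTER_CUBIC))
a=cv2.imread("pics/side0.png")[175:292,240:325];cv2.imwrite("pics/sidec.png",cv2.resize(a,None,fx=5,fy=5,interpolation=cv2.INTER_CUBIC))
E
```

```text
(no output)
```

View pics/topc.png

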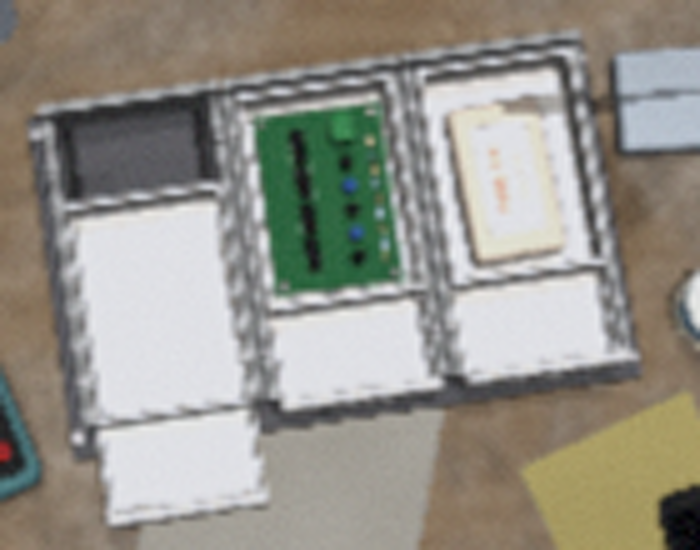

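View pics/sidec.png

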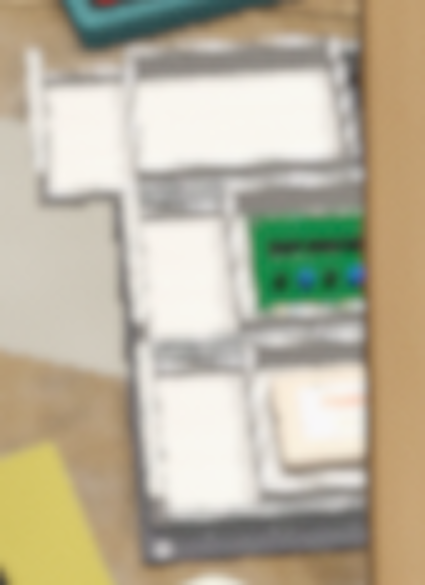

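```bash
cat > h.py <<'E'
import numpy as np,cv2
from rig import r
from scipy.spatial.transform import Rotation as Ro
def cam(n):
    p=r.camera_params(n);return np.array(p["camera_matrix"]),np.array(p["R"]),np.array(p["t"])
def wcam(s=None):
    s=s or r.read_state();p=r.camera_params("wrist")
    Rt=Ro.from_euler("xyz",s["ee_rot"],degrees=True).as_matrix();H=np.array(p["hand_eye"])
    R=Rt@H[:3,:3];c=Rt@H[:3,3]+s["tool_pos"];return np.array(p["camera_matrix"]),R.T,-R.T@c
def onz(c,uv,z):
    K,R,t=c;d=R.T@np.linalg.inv(K)@[*uv,1];o=-R.T@t;return o+d*(z-o[2])/d[2]
def proj(c,X):
    K,R,t=c;v=(R@np.asarray(X,float).T).T+t;v=(K@v.T).T;return v[...,:2]/v[...,2:]
def tri(c1,a,c2,b):
    P=[c[0]@np.c_[c[1],c[2]] for c in(c1,c2)]
    X=cv2.triangulatePoints(P[0],P[1],np.array(a,float),np.array(b,float));return X[:3,0]/X[3,0]
E
python3 - <<'E'
from h import *
T,S=cam("top"),cam("side")
t=lambda a:np.array(a)/5+[235,140]-.4
s=lambda a:np.array(a)/5+[240,175]-.4
np.set_printoptions(precision=4,suppress=True)
for n,a,b in[("eL",(107,514),(32,48)),("eR",(266,492),(45,193)),("bL",(280,400),(135,213)),("bR",(442,376),(148,338)),("fL",(458,376),(148,370)),("fR",(635,355),(160,510))]:
    print(n,tri(T,t(a),S,s(b)),onz(T,t(a),.046),onz(S,s(b),.046))
for a in[(82,455),(638,372),(35,115)]:print("base",onz(T,t(a),.008))
print("base s",onz(S,s((145,560)),.008))
E
```

```text
eL [0.4584 0.1333 0.0483] [0.4595 0.1337 0.046 ] [0.4572 0.135  0.046 ]
eR [0.4706 0.0511 0.0253] [0.4694 0.0517 0.046 ] [0.4725 0.0355 0.046 ]
bL [0.5193 0.0425 0.022 ] [0.5169 0.0435 0.046 ] [0.5202 0.0247 0.046 ]
bR [ 0.5301 -0.0426  0.0317] [ 0.5281 -0.041   0.046 ] [ 0.5309 -0.0518  0.046 ]
fL [ 0.5311 -0.0529  0.0181] [ 0.5279 -0.0493  0.046 ] [ 0.5318 -0.0704  0.046 ]
fR [ 0.5399 -0.1433  0.0386] [ 0.5374 -0.142   0.046 ] [ 0.5414 -0.147   0.046 ]
base [0.4936 0.1486 0.008 ]
base [ 0.5334 -0.1513  0.008 ]
base [0.6807 0.1729 0.008 ]
base s [ 0.5345 -0.1537  0.008 ]
```

Emit:
send_rows:
  increments:
    - [[0.262, -0.114, 0, 0, 0, 0, 0], [0.262, -0.114, 0, 0, 0, 0, 0], [0.262, -0.114, 0, 0, 0, 0, 0], [0.262, -0.114, 0, 0, 0, 0, 0], [0.262, -0.114, 0, 0, 0, 0, 0], [0.262, -0.114, 0, 0, 0, 0, 0], [0.262, -0.114, 0, 0, 0, 0, 0], [0.262, -0.114, 0, 0, 0, 0, 0]]

```text
time_s: 0.9
tool_pos: [0.4509, -0.3983, 0.4043]
ee_rot: [-180.0, 0.0, 16.9]
contact_force: [0.4, -0.4, 0.3]
finger_gap: -0.0
grip_force: 0.0
```

Emit:
send_rows:
  increments:
    - [[0.08, -0.26, 0, 0, 0, 0, 0], [0.08, -0.26, 0, 0, 0, 0, 0], [0.08, -0.26, 0, 0, 0, 0, 0], [0.08, -0.26, 0, 0, 0, 0, 0], [0.08, -0.26, 0, 0, 0, 0, 0], [0.08, -0.26, 0, 0, 0, 0, 0], [0.08, -0.26, 0, 0, 0, 0, 0], [0.08, -0.26, 0, 0, 0, 0, 0]]

```text
time_s: 1.7
tool_pos: [0.4506, -0.0716, 0.4045]
ee_rot: [180.0, 0.0, 16.9]
contact_force: [0.5, 0.3, 0.7]
finger_gap: 0.0002
grip_force: 0.0
```

Emit:
send_rows:
  increments:
    - [[0.05, -0.16, 0.125, 0, 0, 0, 0], [0.05, -0.16, 0.125, 0, 0, 0, 0], [0.05, -0.16, 0.125, 0, 0, 0, 0], [0.05, -0.16, 0.125, 0, 0, 0, 0], [0, 0, 0, 0, 0, 0.026, 0], [0, 0, 0, 0, 0, 0.026, 0], [0, 0, 0, 0, 0, 0, 0]]

```text
time_s: 2.4
tool_pos: [0.4517, 0.0275, 0.3292]
ee_rot: [180.0, 0.1, 7.6]
contact_force: [-1.0, -0.7, -0.3]
finger_gap: 0.0001
grip_force: 0.0
```

```bash
python3 - <<'E'
from h import *
s=r.read_state();print(s["tool_pos"],s["ee_rot"],s["q"])
im=r.camera("wrist")[:,:,::-1];cv2.imwrite("pics/w1.png",im);np.save("c1.npy",np.array([*s["tool_pos"],*s["ee_rot"]]))
cv2.imwrite("pics/w1b.png",cv2.resize(im,(800,600),interpolation=cv2.INTER_CUBIC))
E
```

```text
[0.45171214 0.02747914 0.32924759] [1.79997390e+02 5.62907527e-02 7.57386853e+00] [ 13.02885136   8.07576252 -23.73027049 118.4229259    3.99171869
  54.29861782 -95.2529771 ]
```

View pics/w1b.png

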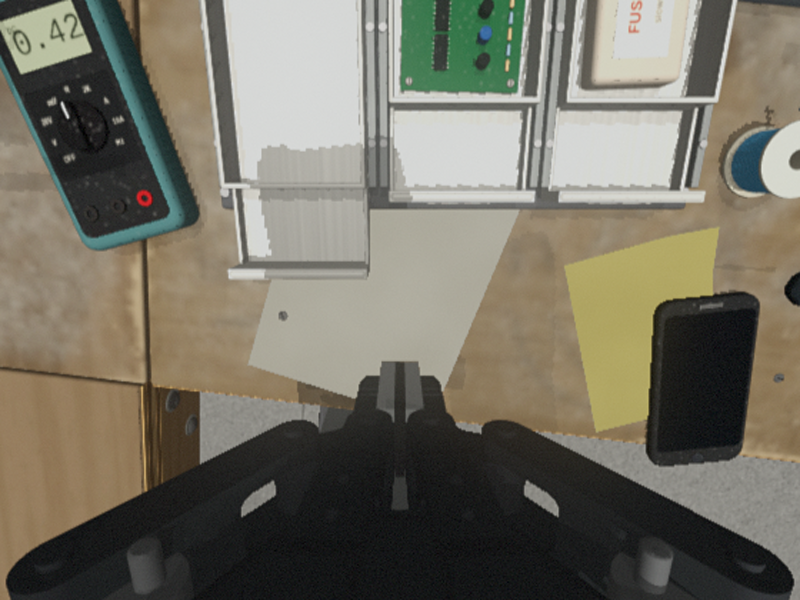

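The wrist view shows the lips parallel to the image rows. In the 800-wide picture the empty lip spans u 228–368, v 268–279, the board lip u 389–537, v 191–202, and the fuse lip u 558–705.

```bash
python3 - <<'E'
from h import *
np.set_printoptions(precision=4,suppress=True)
v=np.load("c1.npy");W=wcam(dict(tool_pos=v[:3],ee_rot=v[3:]));T=cam("top")
w=lambda a:(np.array(a)+.5)/(800/560)-.5
t=lambda a:np.array(a)/5+[235,140]-.4
for n,a,b in[("eL",(228,279),(107,516)),("eR",(368,277),(268,494)),("bL",(389,202),(280,401)),("bR",(537,202),(442,379)),("fL",(558,203),(458,378)),("fR",(705,203),(637,357))]:
    print(n,onz(W,w(a),.046),onz(T,t(b),.046),tri(W,w(a),T,t(b)))
for n,a in[("eLi",(228,268)),("eRi",(368,266)),("bLi",(389,191)),("bRi",(537,191)),("wallL",(389,103)),("wallR",(537,106))]:print(n,onz(W,w(a),.046))
E
```

```text
eL [0.4542 0.1336 0.046 ] [0.4585 0.1337 0.046 ] [0.4573 0.1326 0.052 ]
eR [0.4666 0.0493 0.046 ] [0.4683 0.0507 0.046 ] [0.4679 0.0502 0.0503]
bL [0.5121 0.0421 0.046 ] [0.5164 0.0435 0.046 ] [0.5135 0.0434 0.0681]
bR [ 0.5234 -0.0428  0.046 ] [ 0.5265 -0.0409  0.046 ] [ 0.5242 -0.039   0.0598]
fL [ 0.5244 -0.0549  0.046 ] [ 0.5269 -0.0493  0.046 ] [ 0.524  -0.0464  0.0694]
fR [ 0.5356 -0.1393  0.046 ] [ 0.5364 -0.143   0.046 ] [ 0.5369 -0.1445  0.0385]
eLi [0.461  0.1337 0.046 ]
eRi [0.4733 0.05   0.046 ]
bLi [0.5182 0.0429 0.046 ]
bRi [ 0.5294 -0.0414  0.046 ]
wallL [0.564  0.0487 0.046 ]
wallR [ 0.5732 -0.0316  0.046 ]
```

Emit:
send_rows:
  increments:
    - [[-0.059, -0.208, 0, 0, 0, 0, 0], [-0.059, -0.208, 0, 0, 0, 0, 0], [0, 0, 0.22, 0, 0, 0, 0], [0, 0, 0.22, 0, 0, 0, 0], [0, 0, 0.22, 0, 0, 0, 0], [0, 0, 0.22, 0, 0, 0, 0], [0, 0, 0, 0, 0, 0, 0]]

```text
time_s: 3.15
tool_pos: [0.4242, 0.086, 0.1946]
ee_rot: [180.0, 0.5, 7.6]
contact_force: [-0.1, -0.2, -0.6]
finger_gap: 0.0004
grip_force: 0.0
```

```bash
python3 - <<'E'
from h import *
s=r.read_state();print(s["tool_pos"],s["ee_rot"],s["q"],s["contact_force"])
im=r.camera("wrist")[:,:,::-1];cv2.imwrite("pics/w2.png",im)
E
```

```text
[0.42415884 0.08601036 0.19457117] [179.97983065   0.49634956   7.61684592] [   4.36178929   19.50789027  -24.54144205  126.95551087   13.37463821
   36.42690906 -112.20656454] [-0.06425439 -0.16266777 -0.55078013]
```

View pics/w2.png

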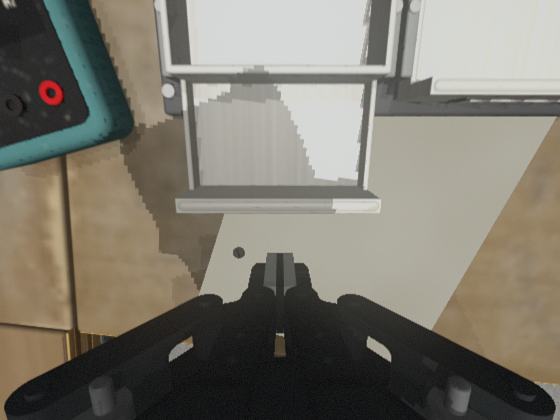

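The fingertip (280,258) is centred in front of the empty lip (278,205), so I can push.

Emit:
send_rows:
  increments:
    - [[0.07, 0, 0, 0, 0, 0, 0], [0.05, 0, 0, 0, 0, 0, 0], [0.05, 0, 0, 0, 0, 0, 0], [0.05, 0, 0, 0, 0, 0, 0], [0.05, 0, 0, 0, 0, 0, 0], [0.05, 0, 0, 0, 0, 0, 0], [0.05, 0, 0, 0, 0, 0, 0], [0, 0, 0, 0, 0, 0, 0]]

```text
time_s: 4.0
tool_pos: [0.4826, 0.0943, 0.1978]
ee_rot: [-180.0, -0.1, 7.5]
contact_force: [-0.2, 0.9, -0.4]
finger_gap: 0.0
grip_force: 0.0
```

Emit:
send_rows:
  increments:
    - [[0.03, 0, 0, 0, 0, 0, 0], [0.02, 0, 0, 0, 0, 0, 0], [0, 0, 0, 0, 0, 0, 0]]

```text
time_s: 4.3
tool_pos: [0.489, 0.0952, 0.1976]
ee_rot: [-180.0, -0.0, 7.5]
contact_force: [0.4, -0.7, -0.7]
finger_gap: 0.0001
grip_force: 0.1
```

Emit:
send_rows:
  increments:
    - [[0.02, 0, 0, 0, 0, 0, 0], [0.02, 0, 0, 0, 0, 0, 0], [0, 0, 0, 0, 0, 0, 0]]

```text
time_s: 4.6
tool_pos: [0.4944, 0.0959, 0.1975]
ee_rot: [180.0, 0.1, 7.5]
contact_force: [-2.8, 0.2, 0.9]
finger_gap: 0.0001
grip_force: 1.3
```

```bash
python3 - <<'E'
from h import *
s=r.read_state();print(s["tool_pos"],s["contact_force"])
a=r.camera("wrist")[:,:,::-1];b=cv2.resize(r.camera("top")[140:250,235:375,::-1],None,fx=4,fy=4,interpolation=cv2.INTER_CUBIC)
cv2.imwrite("pics/w3.png",a)
E
```

```text
[0.49441476 0.09585176 0.19748696] [-2.77294586  0.17867484  0.94145826]
```

View pics/w3.png

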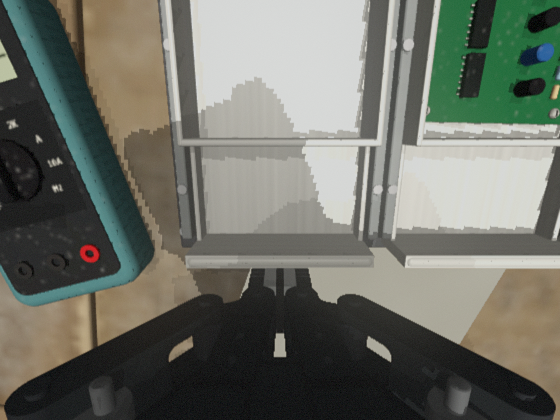

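The empty lip (v 255–267) is now level with the board lip (v 254–266). I'll press a little more until the force rises.

Emit:
send_rows:
  increments:
    - [[0.012, 0, 0, 0, 0, 0, 0], [0, 0, 0, 0, 0, 0, 0]]

```text
time_s: 4.9
tool_pos: [0.495, 0.096, 0.1974]
ee_rot: [179.9, 0.3, 7.5]
contact_force: [-7.9, -0.2, 5.0]
finger_gap: -0.0001
grip_force: 3.4
```

Emit:
send_rows:
  increments:
    - [[0.012, 0, 0, 0, 0, 0, 0], [0, 0, 0, 0, 0, 0, 0], [0, 0, 0, 0, 0, 0, 0]]

```text
time_s: 5.2
tool_pos: [0.4955, 0.0961, 0.1971]
ee_rot: [179.9, 0.5, 7.5]
contact_force: [-10.2, -0.2, 6.9]
finger_gap: -0.0
grip_force: 5.0
```

Emit:
send_rows:
  increments:
    - [[-0.1, 0, 0, 0, 0, 0, 0], [-0.1, 0, 0, 0, 0, 0, 0], [0, 0, -0.267, 0, 0, 0, 0], [0, 0, -0.267, 0, 0, 0, 0], [0, 0.22, 0, 0, 0, 0, 0], [0, 0.22, 0, 0, 0, 0, 0], [0, 0.213, 0, 0, 0, 0, 0], [0, 0, 0, 0, 0, 0, 0]]

```text
time_s: 6.0
tool_pos: [0.4824, -0.0096, 0.2783]
ee_rot: [179.8, -0.2, 7.1]
contact_force: [0.4, -0.4, -0.7]
finger_gap: 0.0
grip_force: 0.0
```

```bash
python3 - <<'E'
from h import *
s=r.read_state();print(s["tool_pos"],s["ee_rot"])
d=np.array([.544,.0035,.2725])-s["tool_pos"];print(Ro.from_euler("xyz",s["ee_rot"],degrees=True).inv().apply(d)/.15)
a=r.camera("wrist")[:,:,::-1];cv2.imwrite("pics/w4.png",a)
E
```

```text
[ 0.48241455 -0.0095787   0.27827718] [ 1.79827903e+02 -1.63306961e-01  7.08952145e+00]
[ 0.41808034 -0.0359713   0.03959849]
```

View pics/w4.png

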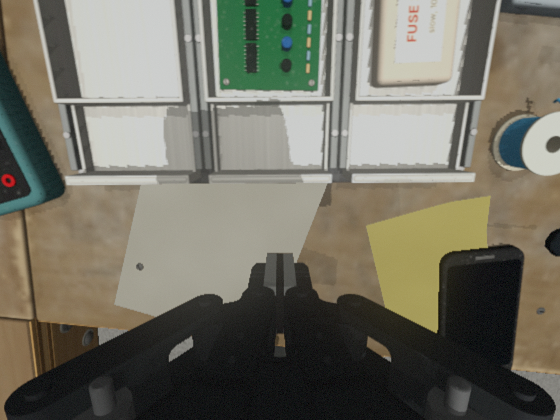

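All three lips are in line (v about 180), so the empty tray is home. I'll hover over the board tray's pocket.

Emit:
send_rows:
  increments:
    - [[0.14, -0.012, 0, 0, 0, -0.003, 0], [0.14, -0.012, 0, 0, 0, 0, 0], [0.14, -0.012, 0, 0, 0, 0, 0], [0, 0, 0.16, 0, 0, 0, 0], [0, 0, 0.16, 0, 0, 0, 0], [0, 0, 0, 0, 0, 0, 0]]

```text
time_s: 6.65
tool_pos: [0.5418, 0.0105, 0.2272]
ee_rot: [-179.9, 0.3, 8.2]
contact_force: [-0.5, -0.2, -1.0]
finger_gap: -0.0001
grip_force: 0.0
```

```bash
python3 - <<'E'
from h import *
s=r.read_state();print(s["tool_pos"],s["ee_rot"])
d=np.array([.544,.0035,.197])-s["tool_pos"];print(Ro.from_euler("xyz",s["ee_rot"],degrees=True).inv().apply(d)/.15)
a=r.camera("wrist")[:,:,::-1];cv2.imwrite("pics/w5.png",a)
E
```

```text
[0.5417574  0.01050494 0.22721855] [-179.9222738     0.28082796    8.19949171]
[0.00912486 0.04862769 0.20134892]
```

View pics/w5.png

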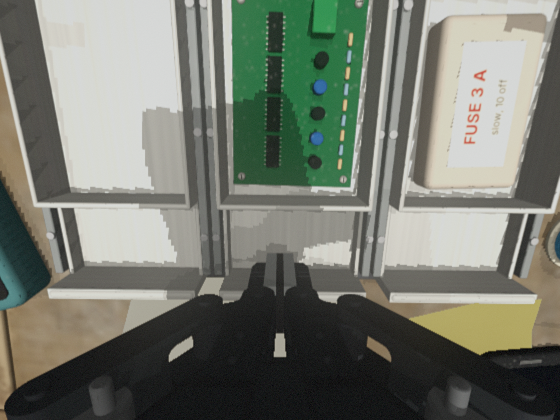

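The tip (280,258) sits over the pocket, about 7 mm left of its middle (295). I'll correct that and go down.

Emit:
send_rows:
  increments:
    - [[0.01, 0.04, 0, 0, 0, 0.002, 0], [0, 0, 0.07, 0, 0, 0, 0], [0, 0, 0.07, 0, 0, 0, 0], [0, 0, 0.05, 0, 0, 0, 0], [0, 0, 0, 0, 0, 0, 0]]

```text
time_s: 7.2
tool_pos: [0.5445, 0.0036, 0.1999]
ee_rot: [-180.0, 0.2, 7.7]
contact_force: [0.1, -0.3, -0.2]
finger_gap: 0.0002
grip_force: 0.0
```

Emit:
send_rows:
  increments:
    - [[-0.03, 0, 0, 0, 0, 0, 0], [-0.02, 0, 0, 0, 0, 0, 0], [-0.03, 0, 0, 0, 0, 0, 0], [-0.04, 0, 0, 0, 0, 0, 0], [-0.05, 0, 0, 0, 0, 0, 0], [-0.05, 0, 0, 0, 0, 0, 0], [-0.05, 0, 0, 0, 0, 0, 0], [-0.05, 0, 0, 0, 0, 0, 0]]

```text
time_s: 8.0
tool_pos: [0.4973, -0.0028, 0.2016]
ee_rot: [180.0, -0.0, 7.7]
contact_force: [1.9, 0.9, 1.9]
finger_gap: 0.0002
grip_force: 0.9
```

Emit:
send_rows:
  increments:
    - [[-0.05, 0, 0, 0, 0, 0, 0], [-0.04, 0, 0, 0, 0, 0, 0], [-0.03, 0, 0, 0, 0, 0, 0], [-0.02, 0, 0, 0, 0, 0, 0], [0, 0, 0, 0, 0, 0, 0]]

```text
time_s: 8.5
tool_pos: [0.4761, -0.0059, 0.201]
ee_rot: [180.0, 0.1, 7.7]
contact_force: [0.0, -0.2, 0.1]
finger_gap: -0.0001
grip_force: 0.0
```

Emit:
send_rows:
  increments:
    - [[-0.02, 0, 0, 0, 0, 0, 0], [-0.02, 0, 0, 0, 0, 0, 0], [0, 0, 0, 0, 0, 0, 0]]

```text
time_s: 8.8
tool_pos: [0.4705, -0.0067, 0.2011]
ee_rot: [180.0, 0.1, 7.7]
contact_force: [1.5, -0.3, -1.0]
finger_gap: 0.0001
grip_force: 0.3
```

Emit:
send_rows:
  increments:
    - [[-0.012, 0, 0, 0, 0, 0, 0], [0, 0, 0, 0, 0, 0, 0]]

```text
time_s: 9.0
tool_pos: [0.4699, -0.0067, 0.2015]
ee_rot: [180.0, -0.1, 7.7]
contact_force: [5.3, 0.1, -3.2]
finger_gap: -0.0
grip_force: 2.1
```

The stop is reached: travel is about 65 mm and the force is rising. Now I'll release and lift.

Emit:
send_rows:
  increments:
    - [[0.04, 0, 0, 0, 0, 0, 0], [0.04, 0, 0, 0, 0, 0, 0], [0, 0, 0, 0, 0, 0, 0], [0, 0, -0.2, 0, 0, 0, 0], [0, 0, -0.25, 0, 0, 0, 0], [0, 0, -0.25, 0, 0, 0, 0], [0, 0, -0.2, 0, 0, 0, 0], [0, 0, 0, 0, 0, 0, 0]]

```text
time_s: 9.8
tool_pos: [0.4825, -0.0047, 0.3404]
ee_rot: [179.9, -0.4, 7.7]
contact_force: [0.9, 0.1, 0.3]
finger_gap: -0.0004
grip_force: 0.0
```

```bash
python3 - <<'E'
from h import *
s=r.read_state();print(s["tool_pos"],s["contact_force"])
cv2.imwrite("pics/w6.png",r.camera("wrist")[:,:,::-1])
E
```

```text
[ 0.48250332 -0.00473903  0.34039476] [0.89850472 0.06906614 0.29339251]
```

View pics/w6.png

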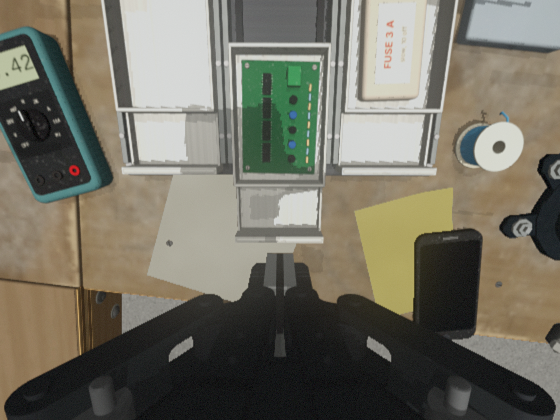

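The board tray is out (lip at v 238, against 170 for the closed ones), the board lies flat in it, the other trays are home and the arm is clear.

```bash
python3 - <<'E'
from h import *
W=wcam();a=onz(W,(280,239),.046);b=onz(W,(388,171),.046);c=onz(W,(168,171),.046)
print(((b+c)/2-a)@[.991,.131,0]);print(r.hand_in())
E
```

```text
0.06350688940396575
the job is handed in; nothing more can be done
None
```

I pushed the empty tray fully home, then drew the circuit board's tray out to its stop (about 64 mm measured in the last picture) with the board lying flat, and handed the job in with the arm clear of everything; I have not seen the judge's result.

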